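# Push a printing block out of its bed

### The job

The printing block with the ring on its face is stuck flush in the raised bed. Take the lifter by its handle, push that block up from below through the access hole until it stands about 25 mm proud, then draw the lifter out and leave it standing on the bench clear of the bed. Pull the block out, lower it (do not drop it) into the drying tray so that it lies flat, face up, and leave the other block in its place.

Things in the scene. Friction and masses are not known exactly. Their poses are not given: they have to be found in the camera images.
- bed: Fixed plywood bed, 116 (its x) by 220 (its y) mm, top 120 mm and underside 72 mm above the bench, on two end legs (12 mm thick, inner faces at y = +-98 mm). Open underneath between the legs towards -x (robot's side) and +x. Two recesses, 40 mm deep, are centred at y = -55 and +55 mm; a 30 mm round access hole goes through each recess's 8 mm floor at its centre. Origin: bench level, bed's centre.
- recess0 (a point): Centre of the recess at the bed's y = -55 mm, level with the bed's top; axes as the bed. Sprung cork pads grip a block's short ends: pushing it up or pulling it out takes about 3 to 6 N, and it stays at the height where it is left.
- recess1 (a point): Centre of the recess at the bed's y = +55 mm, level with the bed's top; the same in all else.
- ring_block_mid (a point): Centre of the block to take out: wood with black face and a white raised ring (40 mm across, 3 mm high) on it; 76 (its x) by 50 (its y) by 40 mm high without the ring, 0.11 kg. It starts with the black face flush with the bed's top, in either recess, its x along the bed's x. The flat bed is 60 mm wide between the blocks, 30 mm outside each. z: out of the face.
- bar_block_mid (a point): Centre of the other block, same size, in the other recess; its face bears three white straight bars. It stays.
- lifter_grip (a point): Loose lifter (0.35 kg) standing on the bench: flat steel foot 145 x 40 x 10 mm, square wooden handle 20 x 20 mm, its top 195 mm above the foot's underside, and at the foot's other end an upturned peg. This point, the place to grip, is on the handle's axis 165 mm above the foot's underside. x: from handle to peg, z: up. The foot reaches 30 mm behind the handle's axis.
- lifter_peg (a point): Centre of the flat top of the lifter's round steel peg (14 mm diameter): 95 mm from the handle's axis along x, 54 mm above the foot's underside; the foot reaches 20 mm beyond. Under a recess, the peg meets the block when the lifter is raised 26 mm off the bench, the block is 25 mm proud at 51 mm, and the foot meets the bed's underside at 62 mm.
- tray_floor (a point): Fixed wooden drying tray, 170 (its x) by 130 (its y) mm, walls 6 mm thick and 16 mm high. This point is the centre of its inner floor, 6 mm above the bench. It stands on one side of the bed, the lifter on the other.
There are look-alikes about, which are no part of the job. What is shaped like the part that bears lifter_grip but red is not meant.

How it is judged:
By the outcome, as a careful person would: the job done as asked, in the order asked, and still so for the second after the job is handed in, with the robot touching nothing.
It also fails if it takes over 72 s, if anything falls off the work surface, if the arm or the gripper's body presses on something with over 40 N, if the wrist force passes 120 N, or if a joint passes its speed limit or range.

### The arm

A 7-joint arm with a two-finger parallel gripper is mounted at the origin on the work surface. World frame = base frame: x ahead of the robot, y to its left, z up, the work surface at z = 0. Lengths are in m, angles in rad, forces in N, time in s.
With the tool pointing down it reaches from about 0.4 to 0.85 m from the base axis. Payload 4.5 kg.
Tool frame: the origin (TCP) lies between the finger pads; the fingertips stand 19 mm ahead of it and the grasp point (between the pads) is the TCP (r.tips_ahead is the distance from the TCP to the fingertips, in m); z points along the fingers, y is the line along which they close (so a half turn about z gives the same grasp; the last joint's range is limited). The gripper opens to 88 mm and grips with 3 to 60 N. Pads are 18 mm wide; open, the fingers measure 123 mm over their backs; the gripper's body (75 mm by 187 mm) begins 45 mm behind the grasp point.
Start: joints at [-1.184, 0.689, -0.195, 1.565, 0.157, 0.902, -0.215], TCP at [0.216, 0.587, 0.258] pointing down, gripper open.
Joint ranges: [-3.01, 3.01], [-0.46, 2.08], [-1.47, 1.51], [0.13, 2.56], [-1, 4.14], [0.04, 2.09], [-2.66, 2.66]. Speed limits (rad/s): [2.57, 2.57, 3.14, 3.14, 3.14, 3.14, 3.14].

### API

Orientations are given as a unit quaternion [x, y, z, w].
In Python, from plant import r, cams, models gives the robot as it stands. The module is installed in compiled form; this text tells all that it offers.
- The arm moves only by the tool jog_arm, never from a script. Its arguments are lists of equal length, an entry for each row: "turn": the turn, a rotation vector about the tool's x, y, z in rad, a list of three; "translation": the shift along the tool's x, y, z in m, a list of three; "grip": the closure, from 0 (fully open) to 1 (shut). In form: {"turn": [[ax, ay, az], ...], "translation": [[tx, ty, tz], ...], "grip": [grip, ...]}. A call has 1 to 20 rows; each row is the pose to reach, as a shift and turn from the pose commanded when the call began, along the tool's axes at that moment; what a row does not reach only later rows make up. A row lasts 1/8 s, in which the tool goes at most 62.5 mm and 10.7 degrees, less where a joint would pass 70% of its speed; a pose out of reach is approached as far as the arm can. A call with a gripper value outside its range is refused whole. The fingers move at their own pace and stop on an object; "force" is the grip in N (left out, the last holds). Time passes only in rows, so rows that repeat a pose let the fingers close. It gives the time, the measured TCP pose, the force, the opening and the grip force at its end, in the units of the state.
- r.get_state(): the state, without advancing time (a new reading comes with each control period).
- cams.snapshot(name): name is "scene" or "top"; returns the picture (420x560x3 uint8, red, green, blue); there is no depth.
- cams.camera_params(name): a dict with "fx", "fy", "cx", "cy" (pixels), "eye" and "orientation" of the camera in the world. Camera axes: x right, y up, looking along -z (the intrinsics and any distortion apply to the point x, -y, -z); pixel columns grow to the right and rows downward; lengths in m; the calibration is good to about 2 mm. A picture is of the moment at which its call begins. camera_params takes no time and is no camera call.
- r.finish_job(): hands the job in; it is judged then, once.
Trained networks look in the newest picture that a camera, given by its name, has taken for a name from the list of things; names that differ only in an ending like _2 or _b are one class to them, and where a whole thing is asked for, a point or a joint stands for the part that bears it (a point fixed in the world has none). Each returns a list of dicts, best first, with "p" (0 to 1); they miss things now and then, are a little off and sometimes report something else, mostly with a low value. They report only what shows in the picture. A call takes as long as a camera call. They do not tell look-alikes from the thing itself.
- models.find_in(camera, name): "position" ([x, y, z] in m, in world coordinates, good to about 4 mm: the middle of the surface that is visible of it).
- models.masks_of(camera, name): "pixels" (420x560 bool, what is visible of it).
- models.place_of(camera, name): "position" ([x, y, z] in m, in world coordinates, good to about 4 mm: a listed point, or the origin of a listed thing).
The state is a dict: "clock": time; "q": joint angles; "qd": joint speeds; "joint_torque": joint torques, N m; "tool_pos": TCP position; "eef_rot": TCP orientation; "contact_force": force on the tool from outside, world axes, zero at the start; "moment": the same for the moment, N m; "opening": opening from 0.0 (shut) to 1.0 (fully open); "finger_force": force on a finger pad.
Only numpy, scipy, OpenCV 4.12 (cv2) and the standard library are available. Lean on these libraries where they do the work, as an engineer would, in place of code of your own. Each camera call takes 0.05 s, during which the arm holds its last target. There are 200 camera calls.

## Working session

There is one attempt and no reset: what is moved stays moved. The work goes in short steps, Python scripts to look and compute and a tool call to move; the robot and the scene stay as the last step left them, time stands still between calls to the robot, and variables do not carry over. Pictures are saved under pics/ and viewed, at most 12 in all, crops included, and the job is handed in when it is done.

Besides the shell and the picture viewer there is one more tool, called after "Call:" as a command line: name --argument value ..., lists and objects as JSON in quotes. jog_arm: Moves the arm, as the interface text tells. Its arguments: {"type":"object","properties":{"turn":{"type":"array"},"translation":{"type":"array"},"grip":{"type":"array"},"force":{"type":"number"}},"required":["turn","translation","grip"]}

```bash
mkdir -p pics
cat > h.py <<'E'
import numpy as np, cv2
from scipy.spatial.transform import Rotation as R
from plant import r, cams, models
def snap(n,f):
    im=cams.snapshot(n); cv2.imwrite('pics/'+f,im[:,:,::-1]); return im
def proj(n,p):
    c=cams.camera_params(n); q=R.from_quat(c['orientation']).inv().apply(np.atleast_2d(p)-c['eye'])
    return np.c_[c['cx']+c['fx']*q[:,0]/-q[:,2], c['cy']+c['fy']*q[:,1]/q[:,2]]
def ray(n,uv,z):
    c=cams.camera_params(n); d=R.from_quat(c['orientation']).apply([(uv[0]-c['cx'])/c['fx'],-(uv[1]-c['cy'])/c['fy'],-1])
    return c['eye']+d*(z-c['eye'][2])/d[2]
E
python3 - <<'E'
from h import *
a=snap('scene','s0.png');b=snap('top','t0.png')
for n in('scene','top'):
    c=cams.camera_params(n);print(n,c)
    for k in('bed','ring_block_mid','bar_block_mid','lifter_grip','lifter_peg','tray_floor'):
        print(k,[(np.round(d['position'],3).tolist(),round(d['p'],2),proj(n,d['position']).round()[0].tolist()) for d in models.place_of(n,k)])
s=r.get_state();print(s['tool_pos'],s['eef_rot'],s['clock'],s['contact_force'])
E
```

```text
scene {'fx': 519.1041031232437, 'fy': 519.1041031232437, 'cx': 271.58267282364903, 'cy': 213.56134075498366, 'eye': array([1.20530935, 0.11978047, 0.98003943]), 'orientation': array([0.22774174, 0.26914345, 0.70857515, 0.61124198])}
bed [([0.626, 0.044, 0.002], 0.68, [280.0, 309.0])]
ring_block_mid [([0.627, -0.014, 0.101], 0.77, [252.0, 281.0])]
bar_block_mid [([0.624, 0.092, 0.096], 0.93, [304.0, 287.0])]
lifter_grip [([0.466, 0.291, 0.163], 0.86, [409.0, 217.0]), ([0.297, 0.214, 0.17], 0.79, [373.0, 157.0])]
lifter_peg [([0.562, 0.311, 0.052], 0.95, [409.0, 287.0]), ([0.261, 0.298, 0.056], 0.75, [401.0, 184.0])]
tray_floor []
top {'fx': 427.053257820402, 'fy': 427.053257820402, 'cx': 282.59073193484403, 'cy': 206.09480745318226, 'eye': array([ 0.32240337, -0.01868647,  1.14020944]), 'orientation': array([ 0.05618306, -0.05731547, -0.69417016,  0.71532244])}
bed [([0.629, 0.043, 0.004], 0.84, [262.0, 161.0])]
ring_block_mid [([0.626, -0.014, 0.1], 0.7, [283.0, 153.0])]
bar_block_mid [([0.628, 0.095, 0.097], 0.97, [239.0, 152.0])]
lifter_grip [([0.298, 0.213, 0.165], 0.79, [177.0, 283.0]), ([0.467, 0.294, 0.163], 0.75, [148.0, 208.0])]
lifter_peg [([0.258, 0.301, 0.052], 0.82, [152.0, 298.0]), ([0.56, 0.317, 0.049], 0.66, [155.0, 179.0])]
tray_floor [([0.56, 0.316, 0.05], 0.54, [156.0, 179.0]), ([0.632, -0.011, 0.124], 0.4, [282.0, 148.0])]
[0.21592939 0.58653678 0.25776202] [ 1.75478971e-01  9.84483178e-01  5.36249013e-05 -9.10734589e-06] 0.7 [ 1.0694027   0.35504028 -0.90731087]
```

View pics/s0.png

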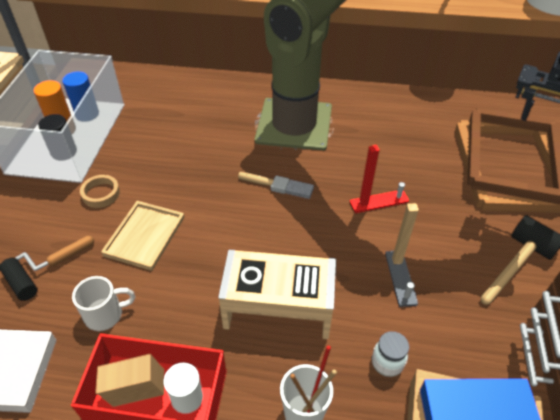

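View pics/t0.png

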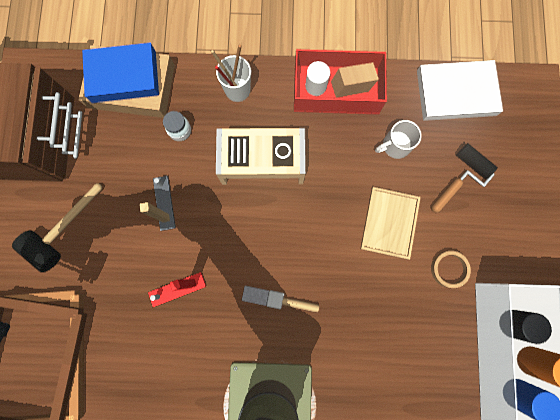

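Candidates for the lifter: the wooden-handled one with a steel foot (scene: handle 409,217, peg 409,287) and a red copy (373,157 / 401,184). The black mallet and other tools are unrelated. I choose the wooden one. The ring block is at scene (252,276), top (283,151), on the bed's -y side. The tray is at scene (143,235), top (390,222).

```bash
cat > m1.py <<'E'
from h import *
im={n:cams.snapshot(n) for n in('scene','top')}
s=im['scene'][180:320,200:440];t=im['top'][110:250,110:320]
cv2.imwrite('pics/c1.png',np.vstack([cv2.resize(s,(720,420),interpolation=2)[:300*2],])[:,:,::-1])
def rect(n,m,z):
    ys,xs=np.nonzero(m); P=np.array([ray(n,(x,y),z)[:2] for x,y in zip(xs,ys)])
    (c,sz,a)=cv2.minAreaRect((P*1000).astype(np.float32)); return np.round(c,1),np.round(sz,1),round(a,1),P.mean(0).round(4),len(P)
def near(n,k,p):
    L=models.masks_of(n,k); best=None
    for d in L:
        y,x=np.nonzero(d['pixels']); e=np.hypot(x.mean()-p[0],y.mean()-p[1])
        if best is None or e<best[0]: best=(e,d['pixels'],d['p'])
    return best
for n,rb,bb,tr,gl,pl in(('scene',(252,276),(306,282),(143,235),(405,235),(405,285)),('top',(283,151),(239,151),(390,222),(150,208),(160,200))):
    for k,p,z in(('ring_block_mid',rb,.12),('bar_block_mid',bb,.12),('tray_floor',tr,.016),('bed',(270,151),.12)):
        b=near(n,k,p)
        if b is None: print(n,k,None);continue
        print(n,k,round(b[0]),round(b[2],2),*rect(n,b[1],z))
    g=cv2.cvtColor(im[n],cv2.COLOR_RGB2HSV)
    for nm,p in(('ring',rb),('bar',bb)):
        m=np.zeros(g.shape[:2],np.uint8); m[p[1]-22:p[1]+26,p[0]-20:p[0]+20]=(g[p[1]-22:p[1]+26,p[0]-20:p[0]+20,2]<70)
        print(n,'dark',nm,*rect(n,m,.12))
    # tray by colour: flood component
    m=cv2.inRange(g,(12,40,150),(35,200,255)); _,l,st,ce=cv2.connectedComponentsWithStats(m)
    i=l[tr[1],tr[0]]; print(n,'traycol',st[i],*(rect(n,l==i,.016) if i else ()))
    for k in('lifter_grip','lifter_peg'):
        print(n,k,[(np.round(d['position'],3).tolist(),round(d['p'],2)) for d in models.place_of(n,k)])
E
python3 m1.py
```

```text
scene ring_block_mid 1 0.8 [628.3 -14.9] [78.3 53. ] 1.3 [ 0.6296 -0.0147] 846
scene bar_block_mid 1 0.81 [624.   95.1] [78.5 49.9] 1.8 [0.6254 0.0956] 826Traceback (most recent call last):
  File "m1.py", line 18, in <module>
    print(n,k,round(b[0]),round(b[2],2),*rect(n,b[1],z))
                                         ~~~~^^^^^^^^^^
  File "m1.py", line 6, in rect
    ys,xs=np.nonzero(m); P=np.array([ray(n,(x,y),z)[:2] for x,y in zip(xs,ys)])
                                     ~~~^^^^^^^^^^^
  File "h.py", line 10, in ray
    c=cams.camera_params(n); d=R.from_quat(c['orientation']).apply([(uv[0]-c['cx'])/c['fx'],-(uv[1]-c['cy'])/c['fy'],-1])
ValueError: time passes only in moves, steps and waits
```

View pics/c1.png

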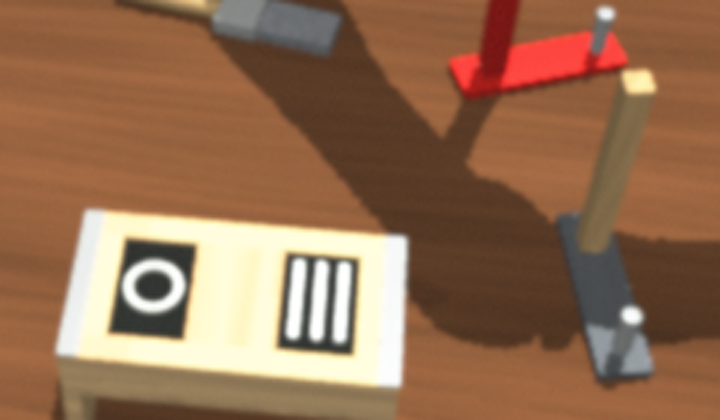

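The crop confirms the choice: wooden handle on a grey steel foot, handle top at scene (413,207), peg top at (410,285). The ring block sits at (251,276) and the red copy stays untouched. My script called the calibration once per pixel, so I'll cache it.

```bash
sed -i 's/^def snap/_C={n:cams.camera_params(n) for n in("scene","top")}\ndef snap/; s/cams.camera_params(n);/_C[n];/' h.py
sed -i '/pics\/c1/d' m1.py
cat >> m1.py <<'E'
g=cv2.cvtColor(im['scene'],cv2.COLOR_RGB2HSV)
for n,uv,z in(('scene',(412.7,207.3),.195),('scene',(410,285.3),.054),('top',(144,208),.195),('top',(157,180),.054)): print(n,uv,ray(n,uv,z).round(4))
cv2.imwrite('pics/c2.png',cv2.resize(im['top'][120:270,110:300],(760,600),interpolation=cv2.INTER_CUBIC)[:,:,::-1])
E
python3 m1.py
```

```text
scene ring_block_mid 1 0.7 [628.5 -14.1] [82.8 53.4] 2.7 [ 0.6297 -0.0144] 895
scene bar_block_mid 1 0.92 [625.2  95.2] [79.6 50. ] 2.2 [0.6262 0.095 ] 837
scene tray_floor 0 0.87 [ 475.3 -306.6] [137.3 179.3] 79.5 [ 0.4793 -0.3061] 3297
scene bed 139 0.83 [657.3  40.9] [180.4 221. ] 1.9 [0.6513 0.0416] 5359
scene dark ring [628.  -14.7] [69.5 43.5] 2.2 [ 0.6312 -0.0145] 325
scene dark bar [626.1  91.7] [68.5 40.6] 8.3 [0.6528 0.096 ] 44
scene traycol [    0   169   525   172 22005] [464.8 -73.6] [1274.3  358.4] 82.4 [ 0.484  -0.1322] 22005
scene lifter_grip [([0.298, 0.214, 0.165], 0.91), ([0.467, 0.292, 0.162], 0.88)]
scene lifter_peg [([0.558, 0.312, 0.058], 0.85), ([0.258, 0.298, 0.056], 0.66)]
top ring_block_mid 1 0.7 [623.4 -13.6] [76.8 47. ] 1.5 [ 0.6236 -0.0138] 557
top bar_block_mid 1 0.81 [620.1  96.4] [76.8 54.5] 2.4 [0.6206 0.0968] 665
top tray_floor 1 0.74 [ 468.2 -304.5] [132.7 171. ] 79.3 [ 0.467  -0.3046] 3138
top bed 11 0.8 [610.6  41.9] [140.1 219.2] 1.8 [0.6145 0.0417] 3279
top dark ring [625.9 -14.8] [71.6 44.7] 1.8 [ 0.6256 -0.022 ] 71
top dark bar [622.5  95.3] [72.1 47.2] 2.4 [0.6221 0.0962] 271
top traycol [ 332  187  147   80 4443] [ 448.3 -345.3] [371.9 207. ] 81.4 [ 0.4561 -0.3173] 4443
top lifter_grip [([0.295, 0.216, 0.166], 0.95), ([0.467, 0.291, 0.166], 0.7)]
top lifter_peg [([0.26, 0.299, 0.054], 0.7), ([0.559, 0.313, 0.051], 0.65)]
scene (412.7, 207.3) [0.4665 0.2931 0.195 ]
scene (410, 285.3) [0.5595 0.3124 0.054 ]
top (144, 208) [0.4619 0.2919 0.195 ]
top (157, 180) [0.5572 0.3105 0.054 ]
```

View pics/c2.png

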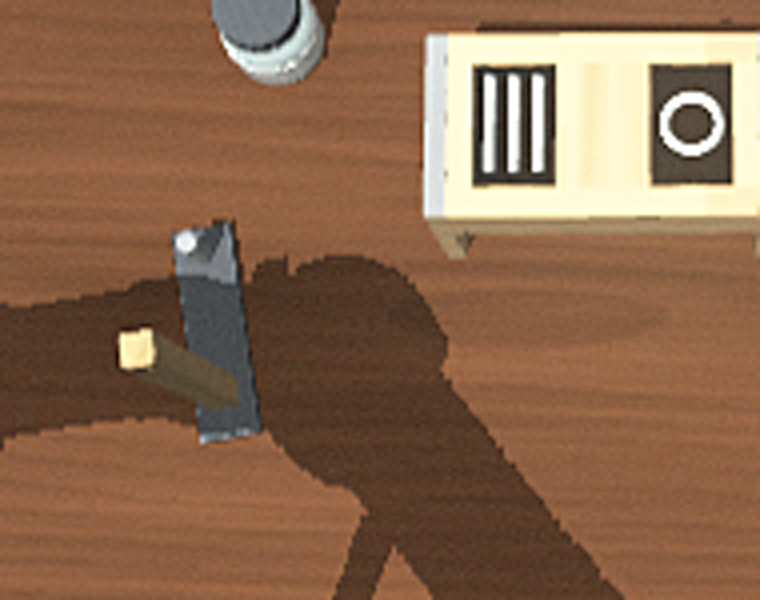

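```bash
cat >> h.py <<'E'
def goto(x,y,z,th):
    "tool-frame turn/shift to put TCP at x,y,z, pointing down, tool y at world angle th (deg)"
    s=r.get_state(); R0=R.from_quat(s['eef_rot']); a=np.radians(th)
    yv=np.array([np.cos(a),np.sin(a),0]); zv=np.array([0,0,-1.]); T=R.from_matrix(np.c_[np.cross(yv,zv),yv,zv])
    t=(R0.inv()*T).as_rotvec(); d=R0.inv().apply(np.array([x,y,z])-s['tool_pos'])
    print('turn',t.round(4),'trans',d.round(4),'t',round(s['clock'],2),'pos',s['tool_pos'].round(4),'F',s['contact_force'].round(1))
E
python3 -c "
from h import *
goto(.4645,.2925,.258,11.4)"
```

```text
turn [ 1.0000e-04 -1.0000e-04  1.0191e+00] trans [-3.348e-01 -1.900e-01 -3.000e-04] t 1.65 pos [0.2159 0.5865 0.2578] F [-0.4  0.3  0.7]
```

Call:
jog_arm --turn '[[0,0,0.15],[0,0,0.3],[0,0,0.45],[0,0,0.6],[0,0,0.75],[0,0,0.9],[0,0,1.019],[0,0,1.019],[0,0,1.019],[0,0,1.019]]' --translation '[[-0.045,-0.025,0],[-0.095,-0.054,0],[-0.145,-0.082,0],[-0.195,-0.111,0],[-0.245,-0.139,0],[-0.295,-0.167,0],[-0.335,-0.19,0],[-0.335,-0.19,0],[-0.335,-0.19,0],[-0.335,-0.19,0]]' --grip '[0,0,0,0,0,0,0,0,0,0]'

```text
clock: 2.9
tool_pos: [0.4635, 0.2942, 0.2577]
eef_rot: [0.632, 0.775, 0.0, -0.001]
contact_force: [-0.3, 0.2, -0.4]
opening: 0.999
finger_force: 0.0
```

Call:
jog_arm --turn '[[0,0,0],[0,0,0],[0,0,0],[0,0,0],[0,0,0],[0,0,0],[0,0,0],[0,0,0],[0,0,0],[0,0,0]]' --translation '[[0,0,0.03],[0,0,0.06],[0,0,0.085],[0,0,0.093],[0,0,0.093],[0,0,0.093],[0,0,0.093],[0,0,0.093],[0,0,0.093],[0,0,0.093]]' --grip '[0,0,0,0,0.5,0.8,1,1,1,1]' --force 55

```text
clock: 4.15
tool_pos: [0.4647, 0.2925, 0.1648]
eef_rot: [0.633, 0.774, 0.0, -0.0]
contact_force: [0.5, -1.6, 0.4]
opening: 0.343
finger_force: 0.0
```

Run:
```python
from h import *
goto(.463,.294,.183,11.4); s=r.get_state(); print(s['opening'],s['finger_force'])
```

```text
turn [ 0.0001 -0.0001  0.    ] trans [ 0.0018 -0.0013 -0.0182] t 4.15 pos [0.4647 0.2925 0.1648] F [ 0.5 -1.6  0.4]
0.34339681646553566 0.0
```

Still closing; let it finish, then lift 12 mm.

Call:
jog_arm --turn '[[0,0,0],[0,0,0],[0,0,0],[0,0,0],[0,0,0],[0,0,0],[0,0,0],[0,0,0],[0,0,0]]' --translation '[[0,0,0],[0,0,0],[0,0,0],[0,0,0],[0,0,0],[0,0,-0.004],[0,0,-0.008],[0,0,-0.01],[0,0,-0.01]]' --grip '[1,1,1,1,1,1,1,1,1]'

```text
clock: 5.28
tool_pos: [0.4645, 0.2925, 0.1748]
eef_rot: [0.633, 0.774, -0.0, -0.0]
contact_force: [-0.3, 0.3, -3.3]
opening: 0.222
finger_force: 54.9
```

```bash
python3 - <<'E'
from h import *
s=r.get_state(); print(s['opening'],s['finger_force'],s['contact_force'],s['moment'])
for n in('scene','top'):
    im=snap(n,n+'_l.png')
    for k in('lifter_grip','lifter_peg'):
        print(n,k,[(np.round(d['position'],3).tolist(),round(d['p'],2),proj(n,d['position']).round(1)[0].tolist()) for d in models.place_of(n,k)])
    # expected pixel of peg for handle at TCP
    x,y,z=s['tool_pos']; a=np.radians(11.4)
    print('exp peg',proj(n,[x+.095*np.cos(a),y+.095*np.sin(a),z-.165+.054]))
    c=proj(n,[x+.095*np.cos(a),y+.095*np.sin(a),.06])[0].astype(int)
    g=im[c[1]-14:c[1]+14,c[0]-14:c[0]+14].min(2).astype(int); ys,xs=np.nonzero(g>190); print('peg bright',xs.mean()+c[0]-14,ys.mean()+c[1]-14,len(xs)) if len(xs) else print('none',g.max())
E
python3 -c "
import cv2
a=cv2.imread('pics/scene_l.png')[150:330,220:460];b=cv2.imread('pics/top_l.png')[120:270,110:310]
cv2.imwrite('pics/c3.png',cv2.hconcat([cv2.resize(a,(400,300),interpolation=2),cv2.resize(b,(400,300),interpolation=2)]))"
```

```text
0.2219588160444911 54.89541532471776 [-0.27983754  0.28828887 -3.32634729] [-0.09118647  0.17616105  0.05394749]
scene lifter_grip [([0.299, 0.216, 0.167], 0.79, [373.9, 158.0]), ([0.466, 0.294, 0.173], 0.76, [411.3, 214.4])]
scene lifter_peg [([0.263, 0.301, 0.056], 0.73, [402.5, 184.8]), ([0.556, 0.309, 0.064], 0.58, [409.3, 281.0]), ([0.622, 0.098, 0.123], 0.48, [307.2, 279.1])]
exp peg [[410.35320442 281.89082651]]
peg bright 411.0869565217391 281.2173913043478 23
top lifter_grip [([0.295, 0.212, 0.164], 0.86, [177.9, 284.6]), ([0.464, 0.294, 0.175], 0.71, [145.8, 208.4])]
top lifter_peg [([0.556, 0.316, 0.06], 0.83, [154.1, 179.7]), ([0.255, 0.301, 0.055], 0.71, [151.5, 298.7])]
exp peg [[155.64422495 178.99164968]]
peg bright 154.5 180.0 14
```

View pics/c3.png

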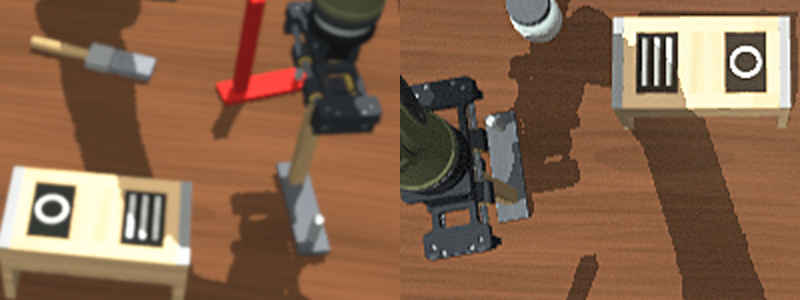

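The lifter is held upright and clear of the bench. In both cameras the peg is within 2 px of where the tool pose predicts.

Run:
```python
from h import *
goto(.425,.2925,.20,11.4); goto(.425,.13,.20,6);goto(.425,-.021,.20,1.9); goto(.425,-.021,.174,1.9)
```

```text
turn [-0.0002  0.      0.    ] trans [ 0.0079 -0.0388 -0.0254] t 5.58 pos [0.4646 0.2925 0.1746] F [-0.6  0.7 -3.9]
turn [-0.0002  0.      0.0943] trans [-0.1514 -0.0709 -0.0254] t 5.58 pos [0.4646 0.2925 0.1746] F [-0.6  0.7 -3.9]
turn [-0.0002  0.      0.1658] trans [-0.2994 -0.1008 -0.0254] t 5.58 pos [0.4646 0.2925 0.1746] F [-0.6  0.7 -3.9]
turn [-0.0002  0.      0.1658] trans [-0.2994 -0.1008  0.0006] t 5.58 pos [0.4646 0.2925 0.1746] F [-0.6  0.7 -3.9]
```

Call:
jog_arm --turn '[[0,0,0],[0,0,0],[0,0,0.03],[0,0,0.06],[0,0,0.09],[0,0,0.12],[0,0,0.15],[0,0,0.166],[0,0,0.166],[0,0,0.166],[0,0,0.166],[0,0,0.166],[0,0,0.166]]' --translation '[[0.003,-0.015,-0.012],[0.008,-0.039,-0.025],[-0.03,-0.047,-0.025],[-0.08,-0.056,-0.025],[-0.13,-0.066,-0.025],[-0.18,-0.077,-0.025],[-0.23,-0.087,-0.025],[-0.27,-0.095,-0.025],[-0.299,-0.101,-0.025],[-0.299,-0.101,-0.025],[-0.299,-0.101,-0.01],[-0.299,-0.101,0.001],[-0.299,-0.101,0.001]]' --grip '[1,1,1,1,1,1,1,1,1,1,1,1,1]'

```text
clock: 7.2
tool_pos: [0.4241, -0.0197, 0.1733]
eef_rot: [0.695, 0.719, -0.0, -0.001]
contact_force: [-0.7, 1.2, -4.1]
opening: 0.221
finger_force: 54.9
```

Run:
```python
from h import *
goto(.5313,-.0175,.174,1.9)
s=r.get_state();x,y,z=s['tool_pos']
print(R.from_quat(s['eef_rot']).as_matrix()[:,1])
for n in('scene','top'):
    im=snap(n,n+'_l2.png'); a=np.radians(1.9)
    for k in('lifter_grip','lifter_peg'): print(n,k,[(np.round(d['position'],3).tolist(),round(d['p'],2),proj(n,d['position']).round(1)[0].tolist()) for d in models.place_of(n,k)])
    print('exp',proj(n,[x+.095*np.cos(a),y+.095*np.sin(a),z-.165+.054]))
a=cv2.imread('pics/scene_l2.png')[150:330,180:420];b=cv2.imread('pics/top_l2.png')[110:260,190:390]
cv2.imwrite('pics/c4.png',cv2.hconcat([cv2.resize(a,(400,300),interpolation=2),cv2.resize(b,(400,300),interpolation=2)]))
```

```text
turn [-0.0017 -0.0004  0.0015] trans [-0.0015  0.1072 -0.0009] t 7.2 pos [ 0.4241 -0.0197  0.1733] F [-0.7  1.2 -4.1]
[ 0.99939855  0.0346375  -0.00167023]
scene lifter_grip [([0.298, 0.213, 0.17], 0.77, [373.1, 156.9]), ([0.622, 0.095, 0.095], 0.54, [305.3, 286.7])]
scene lifter_peg [([0.26, 0.298, 0.053], 0.74, [401.3, 184.5]), ([0.52, -0.018, 0.062], 0.61, [259.1, 250.2])]
exp [[259.51991169 249.88558177]]
top lifter_grip [([0.297, 0.215, 0.164], 0.9, [176.7, 283.5])]
top lifter_peg [([0.262, 0.305, 0.055], 0.95, [150.0, 296.0])]
exp [[282.34367162 197.63011869]]
```

View pics/c4.png

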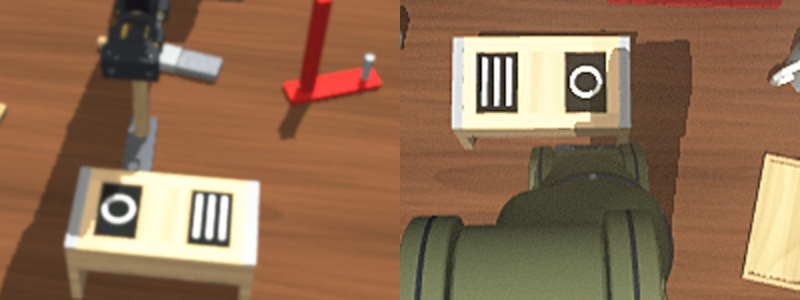

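The lifter sits in front of the bed, its foot pointing under the ring block's recess; the peg in the scene camera is right where predicted. Insert.

Call:
jog_arm --turn '[[0,0,0],[0,0,0],[0,0,0],[0,0,0],[0,0,0],[0,0,0],[0,0,0]]' --translation '[[-0.001,0.02,0],[-0.001,0.045,0],[-0.0015,0.07,0],[-0.0015,0.095,0],[-0.0015,0.107,0],[-0.0015,0.107,0],[-0.0015,0.107,0]]' --grip '[1,1,1,1,1,1,1]'

```text
clock: 8.38
tool_pos: [0.5301, -0.0187, 0.1735]
eef_rot: [0.695, 0.719, -0.001, -0.001]
contact_force: [-0.5, 0.3, -2.4]
opening: 0.221
finger_force: 54.9
```

```bash
python3 -c "
from h import *
goto(.5313,-.0175,.216,1.9)"
```

```text
turn [-0.0026  0.     -0.0002] trans [ 0.0011  0.0011 -0.0425] t 8.38 pos [ 0.5301 -0.0187  0.1735] F [-0.5  0.3 -2.4]
```

Call:
jog_arm --turn '[[0,0,0],[0,0,0],[0,0,0],[0,0,0],[0,0,0],[0,0,0]]' --translation '[[0.001,0.001,-0.004],[0.001,0.001,-0.008],[0.001,0.001,-0.012],[0.001,0.001,-0.016],[0.001,0.001,-0.021],[0.001,0.001,-0.024]]' --grip '[1,1,1,1,1,1]'

```text
clock: 9.12
tool_pos: [0.5323, -0.0176, 0.1977]
eef_rot: [0.695, 0.719, -0.0, -0.0]
contact_force: [1.0, -0.3, -7.6]
opening: 0.222
finger_force: 54.9
```

Call:
jog_arm --turn '[[0,0,0],[0,0,0],[0,0,0],[0,0,0],[0,0,0],[0,0,0],[0,0,0]]' --translation '[[0,0,-0.004],[0,0,-0.008],[0,0,-0.012],[0,0,-0.016],[0,0,-0.019],[0,0,-0.019],[0,0,-0.019]]' --grip '[1,1,1,1,1,1,1]'

```text
clock: 10.0
tool_pos: [0.5332, -0.0175, 0.217]
eef_rot: [0.695, 0.719, 0.0, 0.0]
contact_force: [-0.2, 0.3, -4.1]
opening: 0.222
finger_force: 54.9
```

```bash
cat > m2.py <<'E'
from h import *
import sys
goto(.5313,-.0175,.216,1.9)
for n in('scene','top'):
    im=snap(n,n+sys.argv[1]+'.png')
    print(n,[(np.round(d['position'],3).tolist(),round(d['p'],2)) for d in models.place_of(n,'ring_block_mid')])
    print(n,[proj(n,[.6262,-.0143,z]).round(1).tolist() for z in(.123,.148)])
a=cv2.imread(f'pics/scene{sys.argv[1]}.png')[200:320,200:360]
cv2.imwrite(f'pics/c{sys.argv[1]}.png',cv2.resize(a,(640,480),interpolation=2))
E
python3 m2.py _5
```

```text
turn [ 0.0013 -0.0001 -0.0001] trans [ 0.0001 -0.0019  0.001 ] t 10.0 pos [ 0.5332 -0.0175  0.217 ] F [-0.2  0.3 -4.1]
scene [([0.629, -0.014, 0.127], 0.58)]
scene [[[251.1, 273.9]], [[250.6, 266.6]]]
top []
top [[[282.8, 150.4]], [[282.9, 147.5]]]
```

View pics/c_5.png

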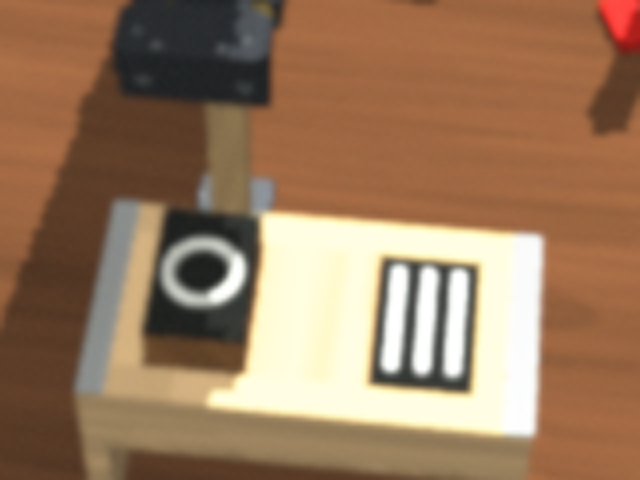

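The block stands about 25 mm proud, with the ring at scene (251,267) and the bar block unmoved. Lower and withdraw.

Call:
jog_arm --turn '[[0,0,0],[0,0,0],[0,0,0],[0,0,0],[0,0,0],[0,0,0],[0,0,0],[0,0,0],[0,0,0],[0,0,0],[0,0,0],[0,0,0],[0,0,0]]' --translation '[[0,-0.001,0.01],[0,-0.001,0.02],[0,-0.001,0.03],[0,-0.001,0.038],[0,-0.001,0.043],[0,-0.001,0.043],[0,-0.02,0.043],[0,-0.045,0.043],[0,-0.07,0.043],[0,-0.095,0.043],[0,-0.109,0.043],[0,-0.109,0.043],[0,-0.109,0.043]]' --grip '[1,1,1,1,1,1,1,1,1,1,1,1,1]'

```text
clock: 11.82
tool_pos: [0.4255, -0.021, 0.1741]
eef_rot: [0.695, 0.719, 0.001, 0.001]
contact_force: [1.0, 0.3, -4.4]
opening: 0.222
finger_force: 54.9
```

```bash
python3 -c "
from h import *
goto(.425,-.0175,.2,1.9);goto(.425,.2925,.2,11.4);goto(.4645,.2925,.2,11.4);goto(.4645,.2925,.165,11.4)"
```

```text
turn [ 0.0029 -0.0002 -0.0001] trans [ 0.0035 -0.0003 -0.0259] t 11.82 pos [ 0.4255 -0.021   0.1741] F [ 1.   0.3 -4.4]
turn [ 3.000e-03  1.000e-04 -1.659e-01] trans [ 0.3133  0.0099 -0.0259] t 11.82 pos [ 0.4255 -0.021   0.1741] F [ 1.   0.3 -4.4]
turn [ 3.000e-03  1.000e-04 -1.659e-01] trans [ 0.312   0.0494 -0.0257] t 11.82 pos [ 0.4255 -0.021   0.1741] F [ 1.   0.3 -4.4]
turn [ 3.000e-03  1.000e-04 -1.659e-01] trans [0.312  0.0493 0.0093] t 11.82 pos [ 0.4255 -0.021   0.1741] F [ 1.   0.3 -4.4]
```

Call:
jog_arm --turn '[[0,0,0],[0,0,0],[0,0,-0.03],[0,0,-0.06],[0,0,-0.09],[0,0,-0.12],[0,0,-0.15],[0,0,-0.166],[0,0,-0.166],[0,0,-0.166],[0,0,-0.166],[0,0,-0.166],[0,0,-0.166],[0,0,-0.166]]' --translation '[[0,-0.005,-0.013],[0.03,-0.005,-0.025],[0.08,0,-0.025],[0.13,0.003,-0.025],[0.18,0.006,-0.025],[0.23,0.01,-0.025],[0.28,0.01,-0.025],[0.312,0.02,-0.025],[0.312,0.04,-0.025],[0.312,0.049,-0.025],[0.312,0.049,-0.015],[0.312,0.049,-0.002],[0.312,0.049,0.004],[0.312,0.049,0.004]]' --grip '[1,1,1,1,1,1,1,1,1,1,1,1,1,1]'

```text
clock: 13.58
tool_pos: [0.4616, 0.292, 0.1689]
eef_rot: [0.633, 0.774, -0.001, -0.0]
contact_force: [-0.1, 0.2, -4.0]
opening: 0.224
finger_force: 54.9
```

```bash
python3 -c "
from h import *
goto(.4645,.2925,.165,11.4)"
```

```text
turn [-0.002   0.0006  0.0003] trans [-0.0001  0.0029  0.0039] t 13.57 pos [0.4616 0.292  0.1689] F [-0.1  0.2 -4. ]
```

Lower the last 4 mm, then open once it rests.

Call:
jog_arm --turn '[[0,0,0],[0,0,0],[0,0,0],[0,0,0],[0,0,0]]' --translation '[[0,0,0.001],[0,0,0.002],[0,0,0.003],[0,0,0.004],[0,0,0.004]]' --grip '[1,1,1,1,1]'

```text
clock: 14.2
tool_pos: [0.4624, 0.2923, 0.1657]
eef_rot: [0.633, 0.774, -0.0, -0.0]
contact_force: [-0.5, 0.2, -4.2]
opening: 0.219
finger_force: 54.9
```

Call:
jog_arm --turn '[[0,0,0],[0,0,0],[0,0,0]]' --translation '[[0,0,0.0005],[0,0,0.001],[0,0,0.0013]]' --grip '[1,1,1]'

```text
clock: 14.58
tool_pos: [0.4625, 0.2923, 0.1647]
eef_rot: [0.633, 0.774, 0.0, 0.0]
contact_force: [-0.9, -1.1, 1.4]
opening: 0.227
finger_force: 54.9
```

Resting (the force has gone). Release slowly.

Call:
jog_arm --turn '[[0,0,0],[0,0,0],[0,0,0],[0,0,0],[0,0,0],[0,0,0],[0,0,0],[0,0,0],[0,0,0]]' --translation '[[0,0,0],[0,0,0],[0,0,0],[0,0,0],[0,0,0],[0,0,0],[0,0,0],[0,0,0],[0,0,0]]' --grip '[0.7,0.6,0.5,0.4,0.3,0.2,0.1,0,0]'

```text
clock: 15.7
tool_pos: [0.4624, 0.2923, 0.1644]
eef_rot: [0.633, 0.774, 0.0, -0.0]
contact_force: [-0.4, 0.4, 0.2]
opening: 1.003
finger_force: 0.0
```

Call:
jog_arm --turn '[[0,0,0],[0,0,0],[0,0,0],[0,0,0]]' --translation '[[0,0,-0.03],[0,0,-0.07],[0,0,-0.095],[0,0,-0.095]]' --grip '[0,0,0,0]'

```text
clock: 16.2
tool_pos: [0.4634, 0.2929, 0.2611]
eef_rot: [0.633, 0.774, 0.002, 0.001]
contact_force: [-0.1, 0.6, 0.1]
opening: 1.002
finger_force: 0.0
```

```bash
python3 -c "
from h import *
goto(.6262,-.0143,.26,92);goto(.6262,-.0143,.26,-88)
s=r.get_state();print(s['q'].round(2),s['opening'])
for n in('scene','top'):
    snap(n,n+'_6.png')
    for k in('lifter_grip','lifter_peg','ring_block_mid'): print(n,k,[(np.round(d['position'],3).tolist(),round(d['p'],2)) for d in models.place_of(n,k)])
"
```

```text
turn [ 4.6000e-03  1.2000e-03 -1.4068e+00] trans [-0.3333  0.0988  0.0009] t 16.2 pos [0.4634 0.2929 0.2611] F [-0.1  0.6  0.1]
turn [ 1.3000e-03 -4.8000e-03  1.7347e+00] trans [-0.3333  0.0988  0.0009] t 16.2 pos [0.4634 0.2929 0.2611] F [-0.1  0.6  0.1]
[-0.69  0.58  0.06  1.81 -0.05  0.75 -0.4 ] 1.0023639503534743
scene lifter_grip [([0.297, 0.211, 0.17], 0.96), ([0.459, 0.292, 0.164], 0.61)]
scene lifter_peg [([0.556, 0.309, 0.056], 0.69), ([0.258, 0.3, 0.056], 0.68)]
scene ring_block_mid [([0.628, -0.014, 0.128], 0.76)]
top lifter_grip [([0.295, 0.214, 0.161], 0.83), ([0.461, 0.295, 0.162], 0.55)]
top lifter_peg [([0.259, 0.3, 0.056], 0.86), ([0.556, 0.313, 0.048], 0.76), ([0.628, 0.093, 0.096], 0.17)]
top ring_block_mid [([0.624, -0.014, 0.129], 0.87)]
```

View pics/scene_6.png

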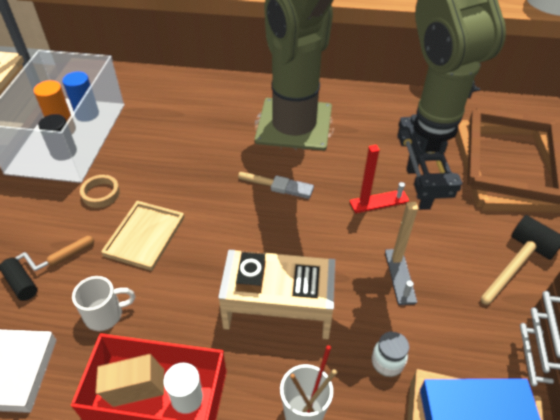

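Lifter upright at its spot; the ring block is raised. Next, go above the block.

Call:
jog_arm --turn '[[0,0,-0.15],[0,0,-0.3],[0,0,-0.45],[0,0,-0.6],[0,0,-0.75],[0,0,-0.9],[0,0,-1.05],[0,0,-1.2],[0,0,-1.35],[0,0,-1.407],[0,0,-1.407],[0,0,-1.407]]' --translation '[[-0.035,0.01,0],[-0.07,0.02,0],[-0.105,0.03,0],[-0.14,0.04,0],[-0.175,0.05,0],[-0.21,0.06,0],[-0.245,0.073,0],[-0.28,0.083,0],[-0.315,0.094,0],[-0.333,0.099,0],[-0.333,0.099,0],[-0.333,0.099,0]]' --grip '[0,0,0,0,0,0,0,0,0,0,0,0]'

```text
clock: 18.1
tool_pos: [0.6248, -0.0131, 0.2591]
eef_rot: [-0.018, 1.0, 0.001, -0.0]
contact_force: [0.6, 0.1, -0.0]
opening: 1.0
finger_force: 0.0
```

```bash
python3 -c "
from h import *
goto(.6262,-.0143,.142,92)
print(r.get_state()['q'].round(2))"
```

```text
turn [ 0.0012 -0.0008  0.0008] trans [-0.0015 -0.0014  0.1171] t 18.1 pos [ 0.6248 -0.0131  0.2591] F [ 0.6  0.1 -0. ]
[ 0.16  0.7  -0.39  1.56  0.31  0.94  1.28]
```

Call:
jog_arm --turn '[[0,0,0],[0,0,0],[0,0,0],[0,0,0],[0,0,0],[0,0,0],[0,0,0],[0,0,0],[0,0,0],[0,0,0],[0,0,0],[0,0,0],[0,0,0],[0,0,0]]' --translation '[[-0.001,-0.001,0.03],[-0.001,-0.001,0.06],[-0.001,-0.001,0.09],[-0.001,-0.001,0.11],[-0.001,-0.001,0.116],[-0.001,-0.001,0.116],[-0.001,-0.001,0.116],[-0.001,-0.001,0.116],[-0.001,-0.001,0.116],[-0.001,-0.001,0.116],[-0.001,-0.001,0.116],[-0.001,-0.001,0.116],[-0.001,-0.001,0.116],[-0.001,-0.001,0.116]]' --grip '[0,0,0,0,0,0.2,0.4,0.6,0.8,1,1,1,1,1]' --force 35

```text
clock: 19.85
tool_pos: [0.6267, -0.015, 0.1436]
eef_rot: [-0.018, 1.0, 0.0, 0.0]
contact_force: [0.5, 3.3, 3.0]
opening: 0.565
finger_force: 34.8
```

Call:
jog_arm --turn '[[0,0,0],[0,0,0],[0,0,0],[0,0,0],[0,0,0],[0,0,0],[0,0,0],[0,0,0],[0,0,0]]' --translation '[[0,0,-0.005],[0,0,-0.01],[0,0,-0.015],[0,0,-0.02],[0,0,-0.03],[0,0,-0.05],[0,0,-0.075],[0,0,-0.1],[0,0,-0.1]]' --grip '[1,1,1,1,1,1,1,1,1]'

```text
clock: 20.98
tool_pos: [0.6278, -0.0159, 0.2459]
eef_rot: [-0.017, 1.0, -0.0, 0.003]
contact_force: [-0.4, -0.7, -0.2]
opening: 0.566
finger_force: 34.8
```

```bash
python3 -c "
from h import *
goto(.4715,-.3055,.244,79.5)
s=r.get_state();print(s['opening'],s['finger_force'])
for n in('scene','top'):
    snap(n,n+'_7.png')
    print(n,[(np.round(d['position'],3).tolist(),round(d['p'],2)) for d in models.place_of(n,'ring_block_mid')])
    print(n,[(np.round(d['position'],3).tolist(),round(d['p'],2)) for d in models.place_of(n,'tray_floor')])
"
```

```text
turn [1.000e-04 5.100e-03 2.176e-01] trans [ 0.1662 -0.2841  0.0012] t 20.98 pos [ 0.6278 -0.0159  0.2459] F [-0.4 -0.7 -0.2]
0.565689248943394 34.808219416154316
scene [([0.632, -0.014, 0.23], 0.81)]
scene [([0.47, -0.309, 0.004], 0.67), ([0.461, 0.291, 0.167], 0.4)]
top [([0.623, -0.018, 0.227], 0.5)]
top []
```

View pics/scene_7.png

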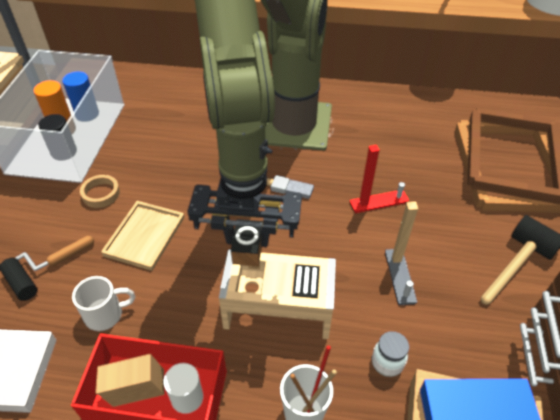

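The block is out of the recess and held level, with the ring at (245,236). The bar block is in place. Go over the tray at (143,235).

Call:
jog_arm --turn '[[0,0,0.03],[0,0,0.06],[0,0,0.09],[0,0,0.12],[0,0,0.15],[0,0,0.18],[0,0,0.21],[0,0,0.217],[0,0,0.217],[0,0,0.217],[0,0,0.217],[0,0,0.217],[0,0,0.217],[0,0,0.217]]' --translation '[[0.02,-0.034,0],[0.04,-0.068,0],[0.062,-0.106,0],[0.084,-0.144,0],[0.106,-0.182,0],[0.128,-0.22,0],[0.15,-0.256,0],[0.166,-0.284,0],[0.166,-0.284,0.02],[0.166,-0.284,0.06],[0.166,-0.284,0.1],[0.166,-0.284,0.14],[0.166,-0.284,0.16],[0.166,-0.284,0.16]]' --grip '[1,1,1,1,1,1,1,1,1,1,1,1,1,1]'

```text
clock: 23.02
tool_pos: [0.4694, -0.3044, 0.0816]
eef_rot: [0.09, 0.996, 0.001, -0.002]
contact_force: [0.5, 0.0, -0.4]
opening: 0.565
finger_force: 34.8
```

```bash
python3 -c "
from h import *
goto(.4715,-.3055,.0435,79.5)
for n in('scene','top'):
    snap(n,n+'_8.png')
    print(n,[(np.round(d['position'],3).tolist(),round(d['p'],2)) for d in models.place_of(n,'ring_block_mid')])
a=cv2.imread('pics/scene_8.png')[150:300,60:240]
cv2.imwrite('pics/c8.png',cv2.resize(a,(720,600),interpolation=2))
"
```

```text
turn [ 0.0013 -0.0038  0.002 ] trans [-0.0024 -0.0008  0.0381] t 23.02 pos [ 0.4694 -0.3044  0.0816] F [ 0.5  0.  -0.4]
scene []
top [([0.471, -0.308, 0.067], 0.77)]
```

View pics/c8.png

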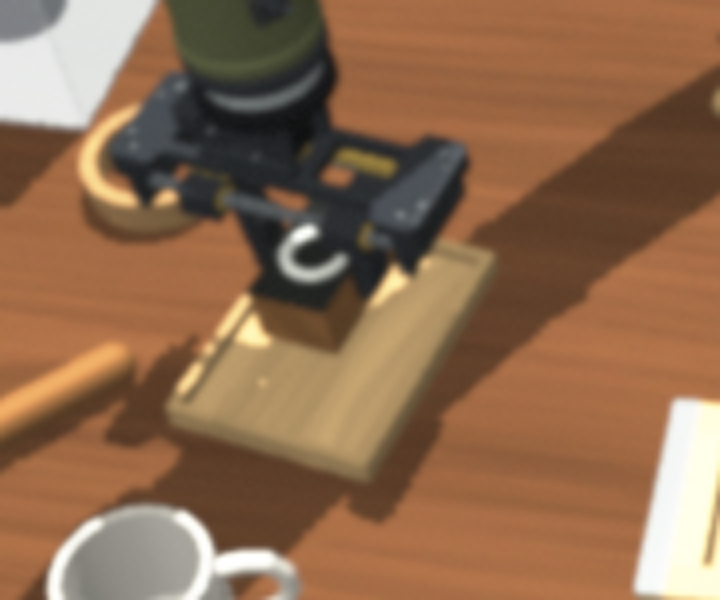

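The block is level and centred over the tray, with the ring at crop (310,250). Lower slowly.

Call:
jog_arm --turn '[[0,0,0],[0,0,0],[0,0,0],[0,0,0],[0,0,0],[0,0,0],[0,0,0],[0,0,0],[0,0,0]]' --translation '[[0,0,0.01],[0,0,0.02],[0,0,0.027],[0,0,0.032],[0,0,0.034],[0,0,0.035],[0,0,0.036],[0,0,0.037],[0,0,0.037]]' --grip '[1,1,1,1,1,1,1,1,1]'

```text
clock: 24.35
tool_pos: [0.4705, -0.3052, 0.0464]
eef_rot: [0.091, 0.996, 0.0, 0.0]
contact_force: [-0.4, -0.1, -0.9]
opening: 0.562
finger_force: 34.8
```

Call:
jog_arm --turn '[[0,0,0],[0,0,0],[0,0,0],[0,0,0]]' --translation '[[0,0,0.0005],[0,0,0.001],[0,0,0.0015],[0,0,0.002]]' --grip '[1,1,1,1]'

```text
clock: 24.85
tool_pos: [0.4705, -0.3051, 0.0447]
eef_rot: [0.091, 0.996, -0.0, -0.0]
contact_force: [-2.2, 0.9, 5.6]
opening: 0.565
finger_force: 34.8
```

Touchdown. Release and rise.

Call:
jog_arm --turn '[[0,0,0],[0,0,0],[0,0,0],[0,0,0],[0,0,0],[0,0,0],[0,0,0],[0,0,0]]' --translation '[[0,0,0],[0,0,0],[0,0,0],[0,0,0],[0,0,0],[0,0,0],[0,0,0],[0,0,0]]' --grip '[0.4,0.35,0.3,0.2,0.1,0,0,0]'

```text
clock: 25.85
tool_pos: [0.4705, -0.3051, 0.0444]
eef_rot: [0.091, 0.996, 0.0, 0.0]
contact_force: [-0.0, 0.0, 0.2]
opening: 1.004
finger_force: 0.0
```

Call:
jog_arm --turn '[[0,0,0],[0,0,0],[0,0,0],[0,0,0],[0,0,0],[0,0,0],[0,0,0]]' --translation '[[0,0,-0.02],[0,0,-0.05],[0,0,-0.1],[0,0,-0.15],[0,0,-0.2],[0,0,-0.22],[0,0,-0.22]]' --grip '[0,0,0,0,0,0,0]'

```text
clock: 26.72
tool_pos: [0.4711, -0.3056, 0.2658]
eef_rot: [0.091, 0.996, -0.001, 0.002]
contact_force: [-1.4, 0.4, -0.7]
opening: 0.999
finger_force: 0.0
```

```bash
python3 -c "
from h import *
for n in('scene','top'):
    snap(n,n+'_9.png')
    for k in('ring_block_mid','bar_block_mid','lifter_grip'): print(n,k,[(np.round(d['position'],3).tolist(),round(d['p'],2)) for d in models.place_of(n,k)])
"
```

```text
scene ring_block_mid [([0.472, -0.307, 0.028], 0.67)]
scene bar_block_mid [([0.622, 0.095, 0.097], 0.94)]
scene lifter_grip [([0.462, 0.292, 0.166], 0.96), ([0.294, 0.211, 0.166], 0.63)]
top ring_block_mid [([0.469, -0.309, 0.028], 0.92)]
top bar_block_mid [([0.626, 0.094, 0.095], 0.61)]
top lifter_grip [([0.461, 0.29, 0.163], 0.79), ([0.295, 0.214, 0.163], 0.75)]
```

View pics/scene_9.png

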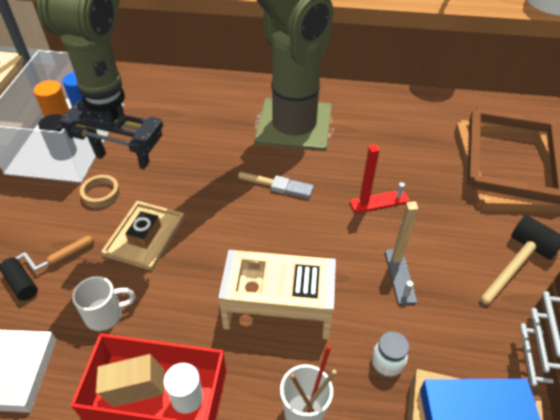

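The ring block lies flat and face up in the tray at (143,226), the bar block is in its place at (306,281), and the lifter stands clear of the bed at (405,250). The gripper is free.

```bash
python3 -c "
from h import *
print(r.finish_job())"
```

```text
the job is handed in; nothing more can be done
None
```

Done and handed in at about 27 s: the ring block lies flat, face up in the drying tray, the lifter stands on the bench clear of the bed, and the bar block is still in its recess.

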